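Draw the tall panel from a leaning stack

TASK

Three plywood panels lean as a stack against the back board of one of the two metal rests. Draw the tallest panel out of the stack along its own lean and stand it in the other, empty rest the same way: lower edge on the rest's floor between lip and back board, centred, leaning back against the board. Set it down rather than letting it fall, and leave the two shorter panels leaning where they were.

Things in the scene. Friction and masses are not known exactly. Their poses are not given: they have to be found in the camera images.
- panel_tall: 10 mm thick plywood panel, 120 mm wide, with four dark screw holes at its corners; the tallest, 170 mm high, 0.1 to 0.2 kg. It leans back 15 degrees in the loaded rest, first, second or third in the stack; its upper 60 mm stand free above its neighbours, which touch it face to face lower down. Origin: centre of the lower edge, mid-thickness; x along the lower edge, y through the thickness towards the back board, z up the panel.
- panel_mid: 10 mm thick plywood panel, 120 mm wide, with four dark screw holes at its corners; 110 mm high, in the same stack with the same lean. Origin: centre of the lower edge, mid-thickness; x along the lower edge, y through the thickness towards the back board, z up the panel.
- panel_low: 10 mm thick plywood panel, 120 mm wide, with four dark screw holes at its corners; 95 mm high, in the same stack with the same lean. Origin: centre of the lower edge, mid-thickness; x along the lower edge, y through the thickness towards the back board, z up the panel.
- empty_rest: Empty aluminium rest, fixed; the loaded one is its twin. Base 150 x 116 mm. Origin on the worktop at mid-width; x along the back board, y towards it, z up. Floor (black strip) at z = 8 mm, from the 14 mm high lip at y = -22 to the foot of the board's face at y = +20 mm. Board 140 mm wide, 85 mm up its slope, leaning 15 degrees to +y; with struts it reaches y = 80, z = 90 mm.
There are look-alikes about, which are no part of the job. What is shaped like the panel_tall but yellow is not meant.

How it is judged:
By the outcome, as a careful person would: the job done as asked, in the order asked, and still so for the second after the job is handed in, with the robot touching nothing.
It also fails if it takes over 50 s, if anything falls off the work surface, if the arm or the gripper's body presses on something with over 40 N, if the wrist force passes 120 N, or if a joint passes its speed limit or range.

ROBOT

A 7-joint arm with a two-finger parallel gripper is mounted at the origin on a cart in front of the work surface, level with it; the furniture and walls round the work are solid. World frame = base frame: x ahead of the robot, y to its left, z up, the work surface at z = 0. Lengths are in m, angles in rad, forces in N, time in s.
With the tool pointing down it reaches from about 0.425 to 0.95 m from the base axis. Payload 16.7 kg.
Tool frame: the origin (TCP) lies at the very end of the fingers, on their centre line; the grasp point (between the pads) lies 19 mm behind it; z points along the fingers, y is the direction in which the jaws open and shut (so a half turn about z gives the same grasp; the last joint's range is limited). The gripper opens to 94 mm and grips with 3 to 60 N. Pads are 16 mm wide; open, the fingers measure 119 mm over their backs; the gripper's body (75 mm by 177 mm) begins 78 mm behind the grasp point.
Start: joints at [-1.272, 0.426, 0.074, 1.606, -0.034, 1.111, -0.067], TCP at [0.293, 0.608, 0.205] pointing down, gripper open.
Joint ranges: [-2.85, 2.85], [-0.5, 2.14], [-1.23, 1.37], [0.21, 2.46], [-1.02, 4.16], [0.16, 2.05], [-2.73, 2.73]. Speed limits (rad/s): [1.89, 1.89, 2.39, 2.39, 3.01, 3.01, 3.01].

INTERFACE

Orientations are given as a unit quaternion [w, x, y, z].
In Python, from rig import r gives the robot as it stands.
- The arm moves only by the shell command python3 -m creep 'ROWS'. ROWS is JSON, a list of rows, each a list of 3 entries, a list of its own where there are three numbers: the opening in per cent of the stroke, from 0 (shut) to 100 (fully open), then the shift along the world's x, y, z in mm, then the turn about the world's z in rad. A call has 1 to 10 rows; each row shifts and turns the pose as measured when the row begins; what a row does not reach is not made up. A row lasts 1/12 s, in which the tool goes at most 41.7 mm and 7.16 degrees, less where a joint would pass 70% of its speed; a pose out of reach is approached as far as the arm can. A call with a gripper value outside its range is refused whole. The fingers move at their own pace and stop on an object; the grip force is fixed at half the most. Time passes only in rows, so rows that do not move let the fingers close. It gives the time, the measured TCP pose, the force and the opening at its end, in the units of the state.
- r.state(): the state, without advancing time (a new reading comes with each control period).
- r.read_camera(name): name is "side" or "top"; returns a dict with "frame" (400x640x3 uint8, red, green, blue), "K" (3x3 intrinsics, pixels), "R" (3x3) and "t" (3): a world point X has camera coordinates R X + t. Camera axes: x right, y down, z forward; pixel columns grow to the right and rows downward; lengths in m; the calibration is good to about 2 mm. A picture is of the moment at which its call begins. There is no depth.
- r.sign_off(): hands the job in, once; it reports no verdict.
Trained networks look in the newest picture that a camera, given by its name, has taken for a name from the list of things; names that differ only in an ending like _2 or _b are one class to them, and where a whole thing is asked for, a point or a joint stands for the part that bears it (a point fixed in the world has none). Each returns a list of dicts, best first, with "confidence" (0 to 1); they miss things now and then, are a little off and sometimes report something else, mostly with a low value. They report only what shows in the picture. A call takes as long as a camera call. They do not tell look-alikes from the thing itself.
- r.spot_in(camera, name): "uv" ([column, row] in pixels, amid what is visible of it).
The state is a dict: "time": time; "joint_pos": joint angles; "qd": joint speeds; "joint_efforts": joint torques, N m; "position": TCP position; "tool_rot": TCP orientation; "wrist_force": force on the tool from outside, world axes, zero at the start; "wrist_torque": the same for the moment, N m; "finger_gap": opening from 0.0 (shut) to 1.0 (fully open).
Only numpy, scipy, OpenCV 4.12 (cv2) and the standard library are available. Lean on these libraries where they do the work, as an engineer would, in place of code of your own. Each camera call takes 0.05 s, during which the arm holds its last target.

## Working session

There is one attempt and no reset: what is moved stays moved. The work goes in short steps, Python scripts to look and compute and a shell command to move; the robot and the scene stay as the last step left them, time stands still between calls to the robot, and variables do not carry over. Pictures are saved under pics/ and viewed, and the job is handed in when it is done.

```bash
ls; mkdir -p pics; python3 - <<'E'
from rig import r
import cv2,numpy as np
for c in("side","top"):
    d=r.read_camera(c); cv2.imwrite(f"pics/{c}0.png",d["frame"][:,:,::-1]); print(c,d["K"],d["R"],d["t"])
    for n in("panel_tall","panel_mid","panel_low","empty_rest"):
        print(n,[(np.round(x["uv"]).tolist(),round(x["confidence"],2)) for x in r.spot_in(c,n)])
print(r.state())
E
```

```text
pics
side [[430.00654549   0.         312.52042924]
 [  0.         430.00654549 200.57845992]
 [  0.           0.           1.        ]] [[ 0.89602875 -0.44324281  0.02585136]
 [-0.1782046  -0.41235343 -0.89342474]
 [ 0.40666399  0.79592742 -0.44846844]] [-0.3920994   0.19197776  0.85391627]
panel_tall [([259.0, 158.0], 0.79), ([303.0, 155.0], 0.76), ([304.0, 186.0], 0.37)]
panel_mid [([281.0, 201.0], 0.4)]
panel_low [([305.0, 187.0], 0.69)]
empty_rest [([373.0, 265.0], 0.71)]
top [[370.34647215   0.         323.24807468]
 [  0.         370.34647215 206.42953312]
 [  0.           0.           1.        ]] [[-0.01770521 -0.99981551 -0.00744809]
 [-0.99818818  0.01810385 -0.05738128]
 [ 0.05750553  0.00641865 -0.99832455]] [0.148839   0.51053164 0.978287  ]
panel_tall [([151.0, 210.0], 0.88), ([280.0, 205.0], 0.63)]
panel_mid []
panel_low [([298.0, 204.0], 0.88)]
empty_rest []
{'time': 0.5, 'joint_pos': array([-1.27148434,  0.42611793,  0.07392071,  1.6060263 , -0.03410441,
        1.11080309, -0.06712298]), 'qd': array([ 0.00089349,  0.00093917,  0.0003244 ,  0.00087044,  0.00134362,
       -0.00045457,  0.00026715]), 'joint_efforts': array([-1.78941649e-03, -9.34835315e+01,  3.66063997e+00, -4.54260206e+01,
       -4.89977316e-02,  1.38827314e-02,  4.67610778e-05]), 'position': array([0.29288467, 0.60808684, 0.20544382]), 'tool_rot': array([-2.01055486e-05,  2.22577215e-01,  9.74915064e-01, -4.50390338e-05]), 'wrist_force': array([ 0.57527653, -0.00848975, -0.33378301]), 'wrist_torque': array([0.01395175, 0.03087131, 0.02411642]), 'finger_gap': 1.001224710909703}
```

View pics/side0.png

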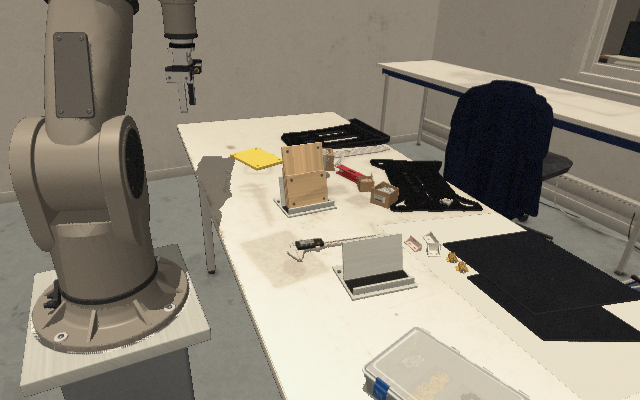

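View pics/top0.png

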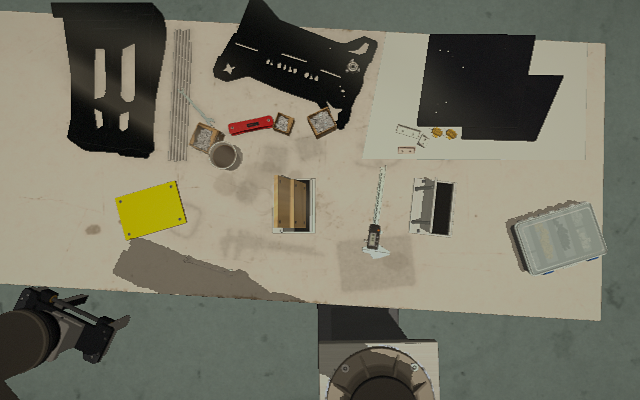

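```bash
python3 - <<'E'
import cv2
a=cv2.imread("pics/side0.png")[130:225,255:355]; b=cv2.imread("pics/top0.png")[165:250,260:330]
cv2.imwrite("pics/c1.png",cv2.resize(a,None,fx=6,fy=6,interpolation=cv2.INTER_CUBIC))
cv2.imwrite("pics/c2.png",cv2.resize(b,None,fx=7,fy=7,interpolation=cv2.INTER_CUBIC))
E
```

```text
(no output)
```

View pics/c1.png

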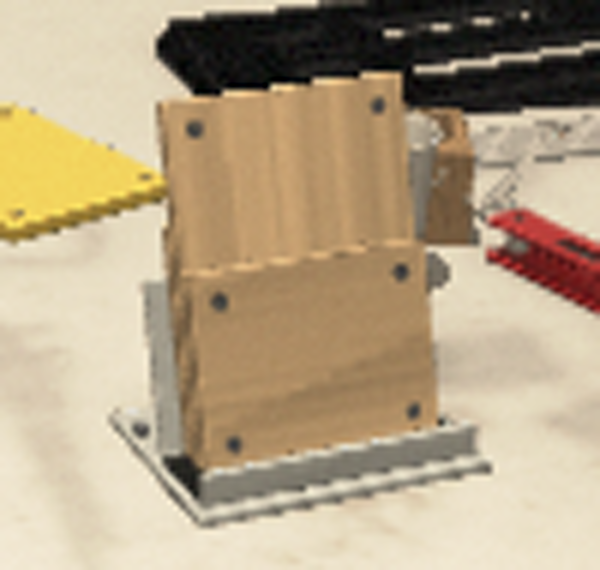

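View pics/c2.png

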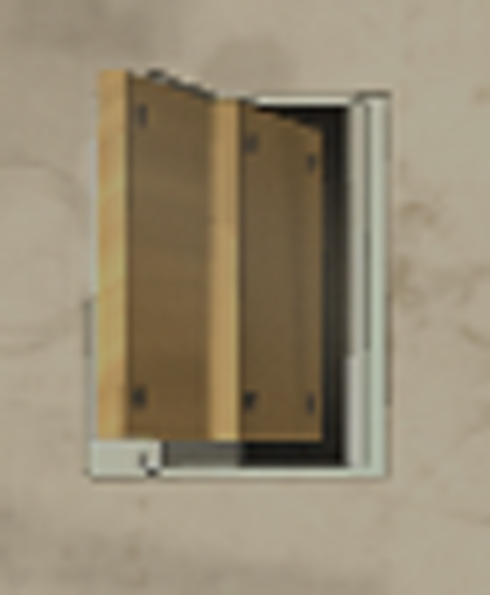

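```bash
cat > geo.py <<'E'
import numpy as np
from rig import r
C15,S15=np.cos(np.radians(15)),np.sin(np.radians(15))
def cams():
    return {c:r.read_camera(c) for c in("side","top")}
def proj(d,X):
    p=(np.asarray(X)@np.array(d["R"]).T+d["t"])@np.array(d["K"]).T
    return p[...,:2]/p[...,2:]
def w(p,L):  # rest pose (x,y,yaw), local->world
    L=np.asarray(L,float);c,s=np.cos(p[2]),np.sin(p[2])
    return np.stack([p[0]+c*L[...,0]-s*L[...,1],p[1]+s*L[...,0]+c*L[...,1],L[...,2]],-1)
def pan(k,x,n,h): # k-th from board, n=0 rear face,.01 front face, h up
    y=.02-k*.01/C15
    return [x,y-n*C15+h*S15,.008+n*S15+h*C15]
E
python3 - <<'E'
from geo import *
from scipy.optimize import least_squares
D=cams()
# loaded rest. local x sign: rest y ~ +world y => local x ~ +world x
S=lambda a,b:np.array([255+(a+.5)/6-.5,130+(b+.5)/6-.5])
T=lambda a,b:np.array([260+(a+.5)/7-.5,165+(b+.5)/7-.5])
import itertools
for kt,kf,hf in itertools.product((0,1),(1,2),(.095,.11)):
    if kf<=kt: continue
    obs=[]
    def o(c,k,x,n,h,uv,wt=1): obs.append((c,k,x,n,h,uv,wt))
    o("side",kt,.06,.01,.17,S(403,75)); o("side",kf,-.06,.01,hf,S(188,280)); o("side",kf,.06,.01,hf,S(422,243))
    o("side",kf,-.06,.01,0,S(203,467)); 
    o("top",kt,.06,.01,.17,T(128,72)); o("top",kt,-.06,.01,.17,T(128,438)); o("top",kf,.06,.01,hf,T(240,100)); o("top",kf,-.06,.01,hf,T(240,438))
    o("top",kt,.06,0,.17,T(98,70)); o("top",kt,-.06,0,.17,T(98,438))
    base=[("top",[-.075,-.036,.0],T(388,475)),("top",[.075,-.036,.0],T(388,93)),("side",[-.075,-.036,0],S(200,523)),("side",[.075,-.036,0],S(490,467))]
    def f(p):
        q=p.copy(); e=[]
        for c,k,x,n,h,uv,wt in obs: 
            L=pan(k,x+p[3]*(k==kt)+p[4]*(k==kf),n,h); e+=list(proj(D[c],w(p,L))-uv)
        for c,L,uv in base: e+=list(proj(D[c],w(p,L))-uv)
        return e
    s=least_squares(f,[.51,.1,0,0,0],loss="soft_l1")
    print(kt,kf,hf,s.cost,np.round(s.x,4)); 
    if s.cost<100: print(np.round(f(s.x),1))
E
```

```text
0 1 0.095 14.055821503817358 [ 5.171e-01  1.875e-01 -1.640e-02  8.000e-04  5.000e-04]
[-0.6 -1.1 -0.5 -1.2  0.  -1.3  0.4  1.6 -0.3 -0.6 -0.6  0.2 -0.4 -0.3
 -0.6  0.3 -0.1 -0.1 -0.5  0.2  3.9  0.7  3.9  0.3  0.7  2.6  1.5  1.9]
0 1 0.11 28.24992015653556 [ 5.170e-01  1.868e-01 -1.670e-02  8.000e-04  5.000e-04]
[-0.4 -1.  -1.  -6.5 -0.3 -6.5  0.5  1.7  0.  -0.6 -0.3  0.2 -2.2 -1.
 -2.4  0.3  0.2 -0.1 -0.2  0.2  4.2  0.8  4.2  0.4  0.8  2.7  1.6  2. ]
0 2 0.095 17.817602480528567 [ 0.5187  0.1927 -0.0355 -0.0017 -0.0022]
[-1.2 -1.5 -0.3 -0.6  0.7 -0.4  0.5  2.3 -2.1 -0.6 -3.5  0.1  2.2  0.1
  1.1  0.7 -1.9 -0.3 -3.3  0.1  1.5  0.4  2.5  0.1  0.1  1.4  1.1  1.2]
0 2 0.11 24.46697777874261 [ 5.178e-01  1.898e-01 -2.510e-02 -3.000e-04 -2.100e-03]
[-0.8 -1.3 -0.7 -5.5  0.4 -5.4  0.8  2.9 -1.1 -0.6 -1.9  0.2  1.  -0.3
  0.4  1.1 -0.9 -0.2 -1.7  0.1  2.8  0.6  3.3  0.2  0.4  2.   1.4  1.6]
1 2 0.095 3.74928920538526 [ 0.5188  0.1971 -0.0158 -0.0007 -0.0011]
[-0.5 -1.  -0.5 -1.   0.1 -1.2  0.5  1.7 -0.  -0.6 -0.3  0.2 -0.1 -0.2
 -0.2  0.4  0.2 -0.1 -0.1  0.2  0.4  0.2  0.4 -0.2 -0.1  0.9  0.4  0.3]
1 2 0.11 17.373750677170385 [ 0.5187  0.1964 -0.0166 -0.0007 -0.0011]
[-0.3 -0.9 -1.  -6.4 -0.3 -6.4  0.5  1.8  0.3 -0.6  0.   0.2 -1.9 -1.
 -2.1  0.4  0.5 -0.1  0.2  0.2  0.7  0.2  0.7 -0.1 -0.1  1.   0.5  0.4]
```

```bash
python3 - <<'E'
import cv2
a=cv2.imread("pics/side0.png")[225:305,325:425]; b=cv2.imread("pics/top0.png")[165:250,400:470]
cv2.imwrite("pics/c3.png",cv2.resize(a,None,fx=6,fy=6,interpolation=cv2.INTER_CUBIC))
cv2.imwrite("pics/c4.png",cv2.resize(b,None,fx=7,fy=7,interpolation=cv2.INTER_CUBIC))
E
```

```text
(no output)
```

View pics/c3.png

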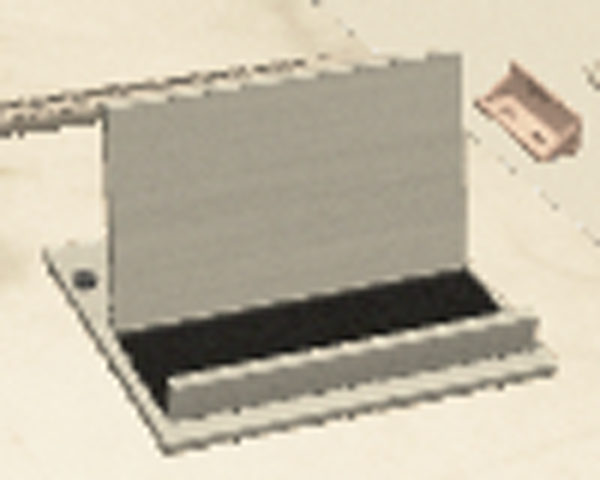

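View pics/c4.png

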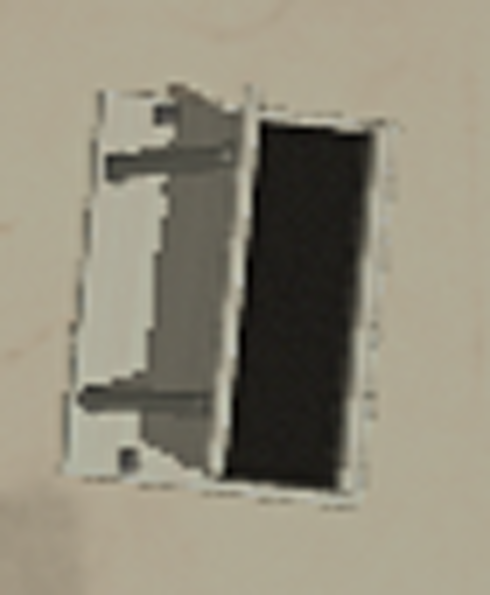

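```bash
python3 - <<'E'
from geo import *
from scipy.optimize import least_squares
D=cams()
S=lambda a,b:np.array([325+(a+.5)/6-.5,225+(b+.5)/6-.5])
T=lambda a,b:np.array([400+(a+.5)/7-.5,165+(b+.5)/7-.5])
bt=[.02+.085*S15,.008+.085*C15]
o=[("side",[-.07,*bt],S(105,108)),("side",[.07,*bt],S(461,53)),("side",[-.07,.02,.008],S(115,330)),("side",[.07,.02,.008],S(467,270)),
("side",[-.075,-.036,0],S(168,452)),("side",[.075,-.036,0],S(553,373)),("side",[-.075,.08,0],S(45,255)),
("top",[-.075,.08,0],T(62,472)),("top",[-.075,-.036,0],T(355,505)),("top",[.075,.08,0],T(100,92)),("top",[.075,-.036,0],T(390,122))]
f=lambda p:np.concatenate([proj(D[c],w(p,L))-uv for c,L,uv in o])
s=least_squares(f,[.51,-.15,0]);print(np.round(s.x,4),np.round(f(s.x),1))
p=[.5188,.1971,-.016]
print("tall top front",w(p,pan(1,0,.01,.17)),"rear",w(p,pan(1,0,0,.17)),"bot rear",w(p,pan(1,0,0,0)))
st=r.state();print(st["time"]); q=st["tool_rot"];print(q)
from scipy.spatial.transform import Rotation as R
print(R.from_quat(q[[1,2,3,0]]).as_matrix())
E
```

```text
[ 0.5043 -0.1781 -0.133 ] [ 0.  -0.8  0.5 -1.3  0.1  0.5 -0.  -0.7 -0.6  0.3  0.4 -0.1 -0.8  0.6
 -0.3 -0.1  0.6  0.2 -0.1 -0.4  0.9  0.1]
tall top front [0.51950377 0.24108159 0.17479558] rear [0.51965831 0.25073961 0.17220739] bot rear [0.51895435 0.206746   0.008     ]
0.7
[-2.84905659e-05  2.22547904e-01  9.74921756e-01 -1.96894543e-05]
[[-9.00944859e-01  4.33933585e-01 -6.43158386e-05]
 [ 4.33933587e-01  9.00944860e-01 -2.57103232e-05]
 [ 4.67884515e-05 -5.10723861e-05 -9.99999998e-01]]
```

Candidates for panel_tall:
- **Side (258,158) / top (151,210):** yellow and lying flat, so it is the look-alike.
- **Side (303,155) / top (280,205):** plywood and the tallest in the stack, so this is the one meant.

The enlarged crop c1 shows it plainly. The fit puts it second in the stack, with the low panel in front and the mid panel behind.

```bash
python3 -m creep '[[100,[15,-20,30],0.11],[100,[22,-35,5],0.11],[100,[22,-35,0],0.11],[100,[22,-35,0],0.1],[100,[22,-35,0],0],[100,[22,-35,0],0],[100,[22,-35,0],0],[100,[22,-35,0],0],[100,[22,-35,0],0],[100,[20,-30,0],0]]'
```

```text
time: 1.53
position: [0.4988, 0.2758, 0.2418]
tool_rot: [0.0, -0.009, 1.0, 0.001]
wrist_force: [0.4, 0.7, 0.5]
finger_gap: 1.0
```

```bash
python3 -m creep '[[100,[21,-30,0],-0.034],[100,[0,-2,0],0],[60,[0,0,-20],0],[60,[0,0,0],0],[60,[0,0,0],0]]'; python3 - <<'E'
from geo import *
import cv2
for c in("side","top"):
    d=r.read_camera(c)["frame"][:,:,::-1]; d=d[90:225,240:380] if c=="side" else d[130:270,230:370]
    cv2.imwrite(f"pics/{c}1.png",cv2.resize(d,None,fx=4,fy=4,interpolation=cv2.INTER_CUBIC))
s=r.state();print(s["position"],s["tool_rot"],s["finger_gap"],s["joint_pos"])
E
```

```text
time: 1.95
position: [0.5262, 0.232, 0.2235]
tool_rot: [0.003, 0.016, 1.0, 0.001]
wrist_force: [-0.2, -0.2, 0.9]
finger_gap: 0.823
[0.52579432 0.23249302 0.22344315] [2.44725346e-03 1.55195914e-02 9.99876214e-01 8.42876262e-04] 0.7429192233045565 [-0.6881908   0.24418755  0.18987876  1.82728537 -0.05094648  1.06979676
  1.06019566]
```

```bash
python3 -m creep '[[50,[-6,11,0],0.015],[50,[0,0,0],0],[50,[0,0,0],0],[45,[0,0,0],0]]'; python3 - <<'E'
from geo import *
import cv2
for c in("side","top"):
    d=r.read_camera(c)["frame"][:,:,::-1]; d=d[90:225,240:380] if c=="side" else d[130:270,230:370]
    cv2.imwrite(f"pics/{c}1.png",cv2.resize(d,None,fx=4,fy=4,interpolation=cv2.INTER_CUBIC))
s=r.state();print(s["position"],s["tool_rot"],s["finger_gap"],s["qd"])
E
```

```text
time: 2.38
position: [0.5185, 0.2478, 0.2254]
tool_rot: [0.003, 0.005, 1.0, 0.002]
wrist_force: [0.2, 1.1, -0.2]
finger_gap: 0.471
[0.51868872 0.24724019 0.2253044 ] [0.00308207 0.00537322 0.99997943 0.00166394] 0.4474447060668405 [ 0.00591829  0.00228824  0.00601104  0.00191106  0.00098479 -0.00048373
  0.00060267]
```

View pics/side1.png

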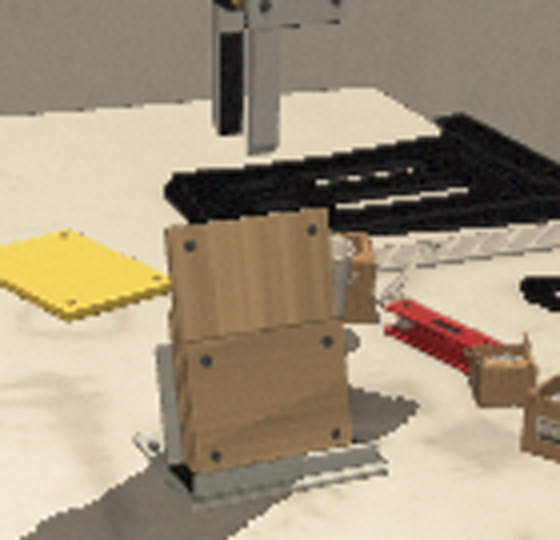

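View pics/top1.png

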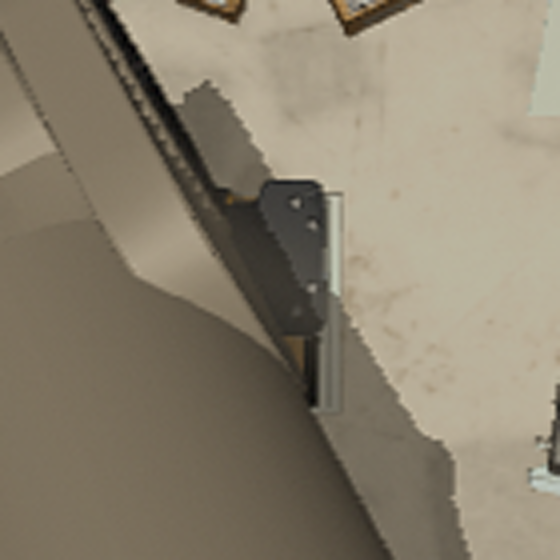

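```bash
python3 - <<'E'
from geo import *
d=r.read_camera("side")
P=r.state()["position"]; print(P,r.state()["finger_gap"])
for dy in(-.021,0,.021): print((proj(d,P+[0,dy,0])-[240,90])*4)
E
python3 -m creep '[[40,[0,-2,-20],0],[40,[0,-2,-25],0],[40,[0,0,-10],0],[40,[0,0,0],0],[40,[0,0,0],0]]'
```

```text
[0.51877603 0.24693116 0.22520082] 0.44988277754266176
[257.62495955 149.30368608]
[244.29566963 140.68882608]
[231.34491021 132.31861431]
time: 2.95
position: [0.5198, 0.2425, 0.17]
tool_rot: [0.004, 0.006, 1.0, 0.002]
wrist_force: [0.0, -1.1, 1.0]
finger_gap: 0.404
```

```bash
python3 -m creep '[[35,[0,0,-12],0],[30,[0,1,0],0],[24,[0,0,0],0],[24,[0,0,0],0]]'; python3 - <<'E'
from geo import *
import cv2
d=r.read_camera("side")["frame"][:,:,::-1][100:225,250:350]
cv2.imwrite(f"pics/side2.png",cv2.resize(d,None,fx=5,fy=5,interpolation=cv2.INTER_CUBIC))
s=r.state();print(s["position"],s["tool_rot"],s["finger_gap"],s["wrist_force"])
E
```

```text
time: 3.28
position: [0.521, 0.2443, 0.1593]
tool_rot: [0.005, 0.006, 1.0, 0.003]
wrist_force: [-1.2, -0.3, 0.2]
finger_gap: 0.248
[0.52113113 0.24435612 0.15944863] [0.00528033 0.00636157 0.99996163 0.00289561] 0.2394460216563209 [0.27997532 0.53773501 0.15886959]
```

View pics/side2.png

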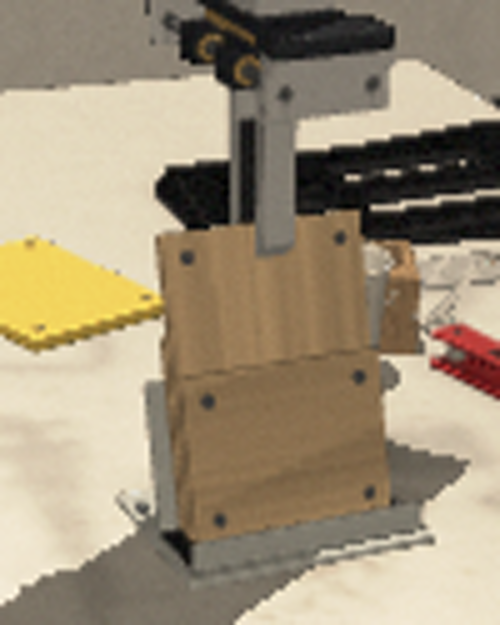

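```bash
python3 -m creep '[[19,[0,0,0],0],[19,[0,0,0],0]]';python3 -m creep '[[17,[0,0,0],0],[17,[0,0,0],0]]';python3 -m creep '[[15,[0,0,0],0],[15,[0,0,0],0]]'
```

```text
time: 3.5
position: [0.5215, 0.2447, 0.1602]
tool_rot: [0.006, 0.006, 1.0, 0.003]
wrist_force: [-0.0, 0.0, -0.3]
finger_gap: 0.193
time: 3.67
position: [0.5217, 0.2448, 0.1607]
tool_rot: [0.006, 0.006, 1.0, 0.003]
wrist_force: [-0.2, 0.9, 0.1]
finger_gap: 0.169
time: 3.83
position: [0.5217, 0.2448, 0.1609]
tool_rot: [0.006, 0.006, 1.0, 0.004]
wrist_force: [0.5, -0.3, 0.4]
finger_gap: 0.152
```

```bash
python3 -m creep '[[13.5,[0,0,-1],0],[13.5,[0,0,0],0]]';python3 -m creep '[[12.5,[0,0,0],0],[12.5,[0,0,0],0]]';python3 -m creep '[[11,[0,0,0],0],[11,[0,0,0],0]]'
```

```text
time: 4.0
position: [0.522, 0.245, 0.1604]
tool_rot: [0.006, 0.006, 1.0, 0.004]
wrist_force: [-0.8, -0.3, 2.0]
finger_gap: 0.139
time: 4.17
position: [0.522, 0.2447, 0.1605]
tool_rot: [0.006, 0.006, 1.0, 0.004]
wrist_force: [-1.5, -0.2, 2.1]
finger_gap: 0.129
time: 4.33
position: [0.522, 0.2445, 0.1605]
tool_rot: [0.006, 0.006, 1.0, 0.004]
wrist_force: [0.3, -0.2, 3.4]
finger_gap: 0.129
```

```bash
python3 -m creep '[[0,[0,0,0],0],[0,[0,0,0],0],[0,[0,1,4],0],[0,[0,1.5,6],0],[0,[0,2,8],0],[0,[0,0,0],0]]'; python3 - <<'E'
from geo import *
import cv2
d=r.read_camera("side")["frame"][:,:,::-1][100:225,250:350]
cv2.imwrite(f"pics/side3.png",cv2.resize(d,None,fx=5,fy=5,interpolation=cv2.INTER_CUBIC))
E
```

```text
time: 4.83
position: [0.5212, 0.2481, 0.1789]
tool_rot: [0.005, 0.007, 1.0, 0.002]
wrist_force: [0.3, -2.2, -0.3]
finger_gap: 0.127
```

View pics/side3.png

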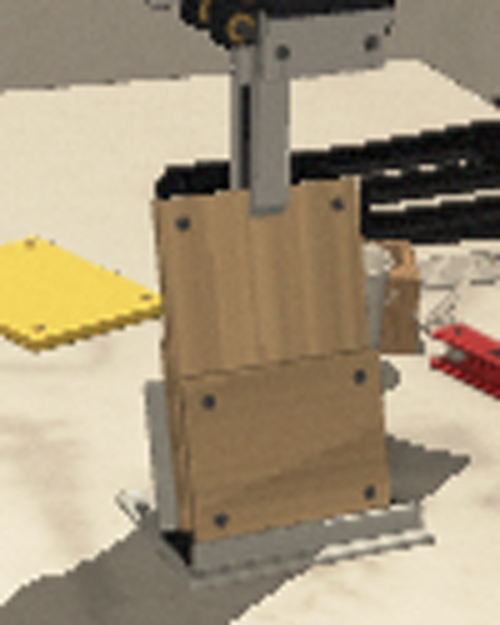

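```bash
python3 -m creep '[[0,[0,3,10],0],[0,[0,3,10],0],[0,[0,3,10],0],[0,[0,2.7,10],0],[0,[0,0,0],0]]'; python3 - <<'E'
from geo import *
import cv2
d=r.read_camera("side")["frame"][:,:,::-1][80:225,240:360]
cv2.imwrite(f"pics/side4.png",cv2.resize(d,None,fx=4,fy=4,interpolation=cv2.INTER_CUBIC))
E
```

```text
time: 5.3
position: [0.5208, 0.2607, 0.2228]
tool_rot: [0.005, 0.007, 1.0, 0.002]
wrist_force: [0.2, -2.2, -0.5]
finger_gap: 0.127
```

View pics/side4.png

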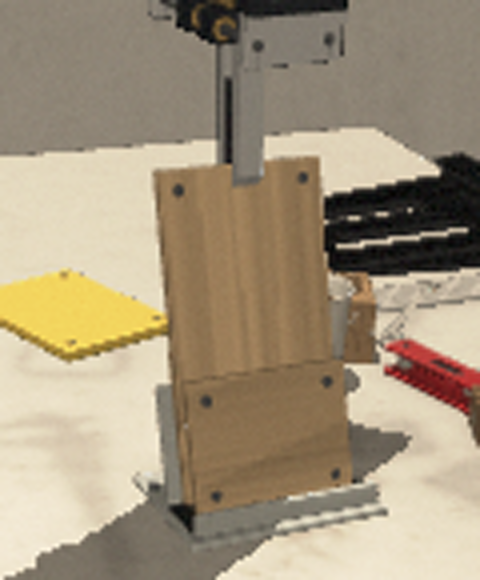

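```bash
python3 -m creep '[[0,[0,3,10],0],[0,[0,2.7,10],0],[0,[0,2.7,10],0],[0,[0,2.7,10],0],[0,[0,0,0],0]]'; python3 - <<'E'
from geo import *
import cv2
d=r.read_camera("side")["frame"][:,:,::-1][60:225,240:360]
cv2.imwrite(f"pics/side5.png",cv2.resize(d,None,fx=3.5,fy=3.5,interpolation=cv2.INTER_CUBIC))
E
```

```text
time: 5.77
position: [0.5202, 0.2724, 0.2658]
tool_rot: [0.005, 0.007, 1.0, 0.002]
wrist_force: [-0.3, -0.7, -0.7]
finger_gap: 0.12
```

View pics/side5.png

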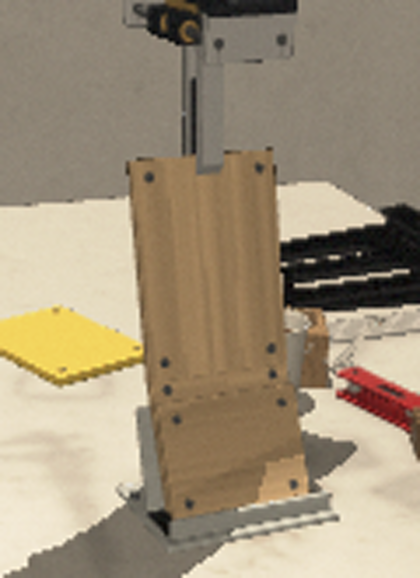

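```bash
python3 -m creep '[[0,[0,2.7,10],0],[0,[0,2.7,10],0],[0,[0,2,12],0],[0,[0,0,15],0],[0,[0,0,8],0],[0,[0,0,0],0],[0,[0,0,0],0]]'; python3 - <<'E'
from geo import *
import cv2
d=r.read_camera("side")["frame"][:,:,::-1][40:225,220:360]
cv2.imwrite(f"pics/side6.png",cv2.resize(d,None,fx=3.2,fy=3.2,interpolation=cv2.INTER_CUBIC))
d=r.read_camera("top")["frame"][:,:,::-1][100:290,210:490]
cv2.imwrite(f"pics/top6.png",cv2.resize(d,None,fx=2.5,fy=2.5,interpolation=cv2.INTER_CUBIC))
print(r.state()["wrist_torque"])
E
```

```text
time: 6.4
position: [0.5194, 0.2821, 0.3248]
tool_rot: [0.004, 0.006, 1.0, 0.003]
wrist_force: [0.4, -0.0, -2.7]
finger_gap: 0.101
[0.02210151 0.04656387 0.05126024]
```

View pics/side6.png

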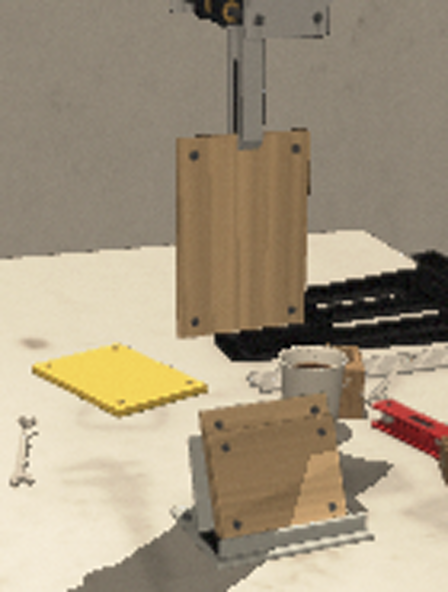

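View pics/top6.png

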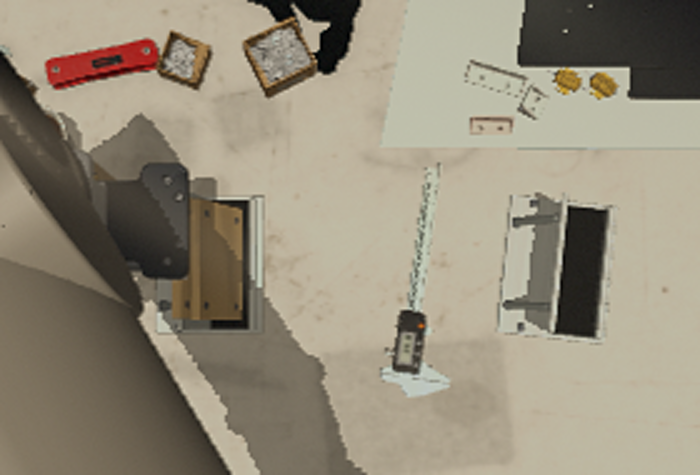

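```bash
python3 - <<'E'
from geo import *
from scipy.optimize import least_squares
d=r.read_camera("side");P=r.state()["position"];print(P,r.state()["tool_rot"])
uv=np.array([[177,140],[309,131],[178,338],[304,323]])/3.2+[220,40]
def X(p):
    # front face corners; p: x centre,y front,z bottom, roll in plane, lean ; yaw -.014
    o=[]
    for a,h in((-.06,.17),(.06,.17),(-.06,0),(.06,0)):
        c,s=np.cos(p[3]),np.sin(p[3]); u=a*c-h*s; v=a*s+h*c
        o.append([p[0]+u*np.cos(-.014)-v*np.sin(p[4])*np.sin(-.014),p[1]+u*np.sin(-.014)+v*np.sin(p[4]),p[2]+v*np.cos(p[4])])
    return np.array(o)
f=lambda p:np.r_[(proj(d,X(p))-uv).ravel(),(p[1]-(P[1]-.005))*2000]
s=least_squares(f,[.52,.28,.16,0,0]);print(np.round(s.x,4),np.round(s.fun,1))
E
```

```text
[0.51916471 0.28166239 0.3239356 ] [0.00370946 0.00630464 0.99997109 0.00207387]
[ 0.5167  0.2767  0.1642 -0.0009 -0.0086] [-0.2 -0.2  0.3 -0.2  0.1  0.4 -0.2  0.   0. ]
```

```bash
python3 -m creep '[[0,[0,-10,0],0],[0,[0,-20,0],-0.01],[0,[-1,-25,0],-0.01],[0,[-1,-25,0],-0.01],[0,[-1,-25,0],-0.01],[0,[-1,-25,0],-0.01],[0,[-1,-25,0],-0.01],[0,[-1,-25,0],-0.01],[0,[-1,-25,0],-0.01],[0,[-1,-25,0],-0.01]]'; python3 -m creep '[[0,[-1,-25,0],-0.01],[0,[-1,-25,0],-0.01],[0,[-1,-25,0],0],[0,[0,-25,0],0],[0,[0,-20,0],0],[0,[0,-15,0],0],[0,[0,-10,0],0],[0,[0,-5,0],0],[0,[0,0,0],0],[0,[0,0,0],0]]'
```

```text
time: 7.38
position: [0.5042, 0.0308, 0.3183]
tool_rot: [0.0, 0.056, 0.998, 0.001]
wrist_force: [1.3, 0.4, -1.2]
finger_gap: 0.108
time: 8.22
position: [0.4866, -0.1486, 0.3159]
tool_rot: [-0.001, 0.08, 0.997, 0.002]
wrist_force: [-0.6, 0.1, -1.5]
finger_gap: 0.104
```

```bash
python3 -m creep '[[0,[10,-8,0],0.015],[0,[10,-8,0],0.01],[0,[2,-2,0],0],[0,[0,0,0],0],[0,[0,0,0],0]]'; python3 - <<'E'
from geo import *
import cv2
d=r.read_camera("side")["frame"][:,:,::-1][120:310,280:440]
cv2.imwrite(f"pics/side7.png",cv2.resize(d,None,fx=3.1,fy=3.1,interpolation=cv2.INTER_CUBIC))
d=r.read_camera("top")["frame"][:,:,::-1][130:270,380:500]
cv2.imwrite(f"pics/top7.png",cv2.resize(d,None,fx=4,fy=4,interpolation=cv2.INTER_CUBIC))
s=r.state();print(s["position"],s["tool_rot"],s["qd"])
E
```

```text
time: 8.63
position: [0.5078, -0.1644, 0.3153]
tool_rot: [-0.002, 0.066, 0.998, 0.003]
wrist_force: [-0.4, -0.7, -1.6]
finger_gap: 0.101
[ 0.50772102 -0.16423003  0.31532164] [-0.00202802  0.06590957  0.99781925  0.00292704] [ 0.00315864 -0.0034827   0.00209004 -0.00256403 -0.00046462  0.00180183
  0.00509901]
```

View pics/side7.png

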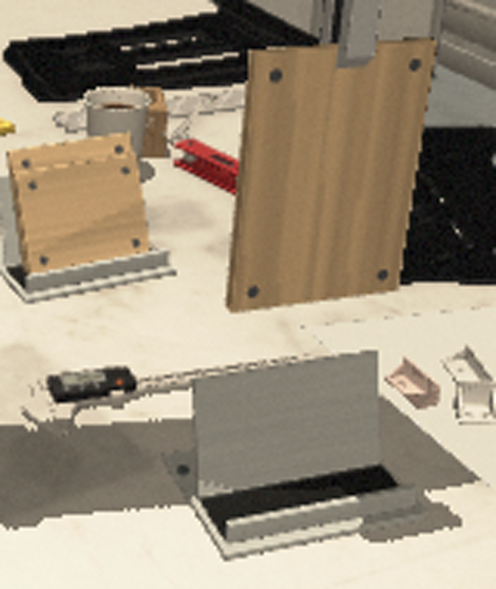

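View pics/top7.png

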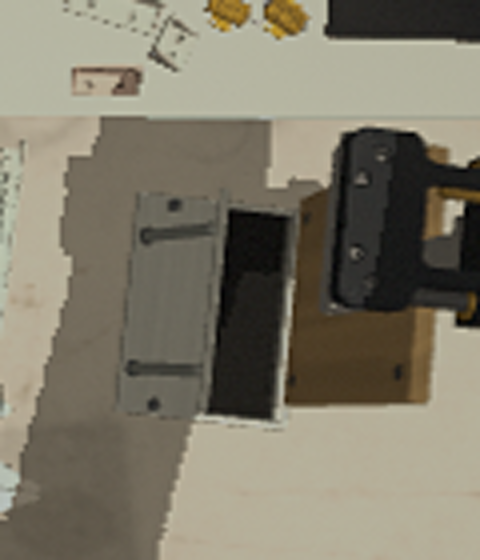

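```bash
cat > fit.py <<'E'
from geo import *
from scipy.optimize import least_squares
def fit(uv,yaw,x0,tp=None,seen="front",lock=True):
    D=cams();P=r.state()["position"]
    def X(p,n):
        o=[]
        for a,h in((-.06,.17),(.06,.17),(-.06,0),(.06,0)):
            c,s=np.cos(p[3]),np.sin(p[3]); u=a*c-h*s; v=a*s+h*c
            ly=v*np.sin(p[4])+n*np.cos(p[4]); lz=v*np.cos(p[4])-n*np.sin(p[4])
            o.append([p[0]+u*np.cos(yaw)-ly*np.sin(yaw),p[1]+u*np.sin(yaw)+ly*np.cos(yaw),p[2]+lz])
        return np.array(o)  # p = centre lower edge mid thickness
    def f(p):
        e=(proj(D["side"],X(p,-.005))-uv).ravel()
        if tp is not None:
            for i,n,q in tp: e=np.r_[e,proj(D["top"],X(p,n))[i]-q]
        return e
    s=least_squares(f,x0);return s.x,s.fun
E
python3 - <<'E'
from fit import *
uv=np.array([[250,52],[437,40],[230,308],[402,288]])/3.1+[280,120]
tp=[(2,.005,np.array([288,403])/4+[380,130]),(3,.005,np.array([303,195])/4+[380,130])]
x,e=fit(uv,-.133,[.506,-.166,.155,0,0]);print(np.round(x,4),np.round(e,1))
x,e=fit(uv,-.133,[.506,-.166,.155,0,0],tp);print(np.round(x,4),np.round(e,1))
E
```

```text
[ 0.5062 -0.1618  0.1557 -0.0029 -0.0037] [ 1.   0.1 -0.4 -0.9  0.3  1.1 -1.  -0.3]
[ 0.5031 -0.1655  0.1578 -0.0025 -0.0085] [ 0.8 -0.  -0.  -1.1  0.   1.3 -1.  -0.1 -0.6 -0.1  0.5 -0. ]
```

```bash
python3 -m creep '[[0,[1,-2,-10],0],[0,[0,0,-20],0],[0,[0,0,-25],0],[0,[0,0,-25],0],[0,[0,0,-22],0],[0,[0,0,-15],0],[0,[0,0,-10],0],[0,[0,0,0],0],[0,[0,0,0],0]]'; python3 - <<'E'
from geo import *
import cv2
d=r.read_camera("side")["frame"][:,:,::-1][160:310,300:440]
cv2.imwrite(f"pics/side8.png",cv2.resize(d,None,fx=4,fy=4,interpolation=cv2.INTER_CUBIC))
s=r.state();print(s["position"],s["tool_rot"],s["qd"])
E
```

```text
time: 9.68
position: [0.5076, -0.1672, 0.1802]
tool_rot: [-0.001, 0.066, 0.998, 0.003]
wrist_force: [-0.2, 0.1, -2.4]
finger_gap: 0.102
[ 0.50763607 -0.16718084  0.18037386] [-5.63409672e-04  6.61613929e-02  9.97804684e-01  2.85764760e-03] [-0.00293323 -0.01364055  0.00176064 -0.01268815  0.00313978  0.00609837
 -0.00120359]
```

View pics/side8.png

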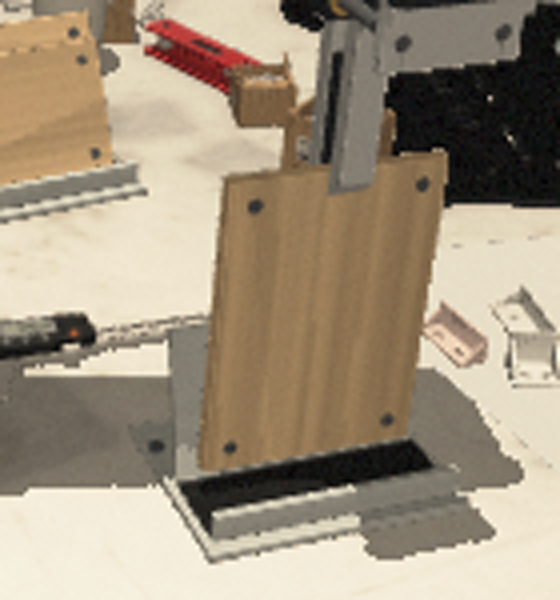

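```bash
python3 -m creep '[[0,[0,1,-6],0],[0,[0,0,-3],0],[0,[0,0,0],0]]'; python3 -m creep '[[0,[0,0,-2],0],[0,[0,0,0],0]]';python3 -m creep '[[0,[0,0,-2],0],[0,[0,0,0],0]]'
```

```text
time: 9.98
position: [0.5091, -0.1663, 0.1728]
tool_rot: [0.001, 0.066, 0.998, 0.003]
wrist_force: [-0.7, 1.1, -2.7]
finger_gap: 0.101
time: 10.15
position: [0.5096, -0.1663, 0.1713]
tool_rot: [0.002, 0.066, 0.998, 0.003]
wrist_force: [0.5, 0.4, -2.0]
finger_gap: 0.105
time: 10.32
position: [0.5099, -0.1663, 0.1695]
tool_rot: [0.002, 0.066, 0.998, 0.003]
wrist_force: [-0.1, -0.5, -2.1]
finger_gap: 0.103
```

```bash
python3 -m creep '[[0,[-2,0,-1.5],0],[0,[0,0,0],0]]'; python3 -m creep '[[0,[0,0,-1.5],0],[0,[0,0,0],0]]';python3 -m creep '[[0,[0,0,-1.5],0],[0,[0,0,0],0]]'
```

```text
time: 10.48
position: [0.5079, -0.1664, 0.168]
tool_rot: [0.003, 0.066, 0.998, 0.003]
wrist_force: [-0.2, -0.5, -2.3]
finger_gap: 0.103
time: 10.65
position: [0.5079, -0.1666, 0.1669]
tool_rot: [0.003, 0.066, 0.998, 0.003]
wrist_force: [0.1, 1.0, -1.0]
finger_gap: 0.104
time: 10.82
position: [0.5086, -0.1671, 0.1672]
tool_rot: [0.004, 0.066, 0.998, 0.003]
wrist_force: [-0.2, 0.6, -2.3]
finger_gap: 0.105
```

```bash
python3 -m creep '[[0,[0,0,-2],0],[0,[0,0,-1],0]]'; python3 - <<'E'
from geo import *
import cv2
d=r.read_camera("side")["frame"][:,:,::-1][160:310,300:440]
cv2.imwrite(f"pics/side9.png",cv2.resize(d,None,fx=4,fy=4,interpolation=cv2.INTER_CUBIC))
E
```

```text
time: 10.98
position: [0.5095, -0.1678, 0.1665]
tool_rot: [0.005, 0.066, 0.998, 0.004]
wrist_force: [-8.8, 1.0, 24.2]
finger_gap: 0.108
```

View pics/side9.png

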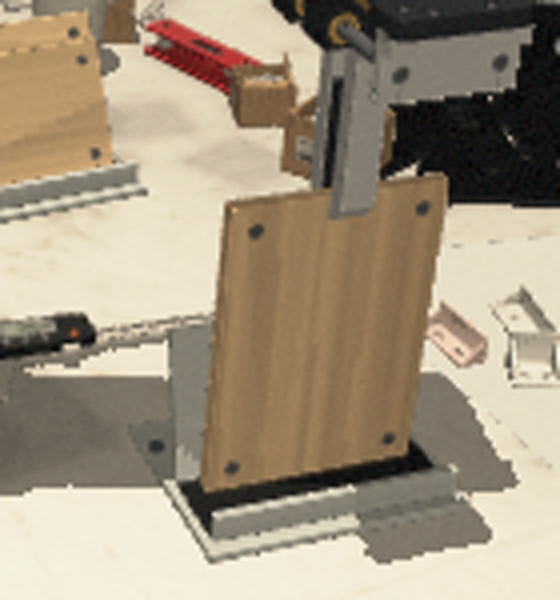

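```bash
python3 -m creep '[[0,[-1,0,0.7],0],[12,[0,0,0],0],[14,[0,0,0],0],[18,[0,0,0],0],[18,[0,0,-1],0]]'; python3 -m creep '[[18,[0,2,0],0],[18,[0.2,2,0],0],[18,[0.3,2,0],0],[18,[0.3,2,-0.5],0],[18,[0,0,0],0]]'; python3 - <<'E'
from geo import *
import cv2
d=r.read_camera("side")["frame"][:,:,::-1][160:310,300:440]
cv2.imwrite(f"pics/side10.png",cv2.resize(d,None,fx=4,fy=4,interpolation=cv2.INTER_CUBIC))
E
```

```text
time: 11.45
position: [0.509, -0.168, 0.1664]
tool_rot: [0.006, 0.067, 0.998, 0.004]
wrist_force: [-0.9, -0.5, -0.0]
finger_gap: 0.175
time: 11.87
position: [0.5097, -0.1589, 0.1651]
tool_rot: [0.005, 0.067, 0.998, 0.004]
wrist_force: [0.5, 0.2, 0.5]
finger_gap: 0.18
```

View pics/side10.png

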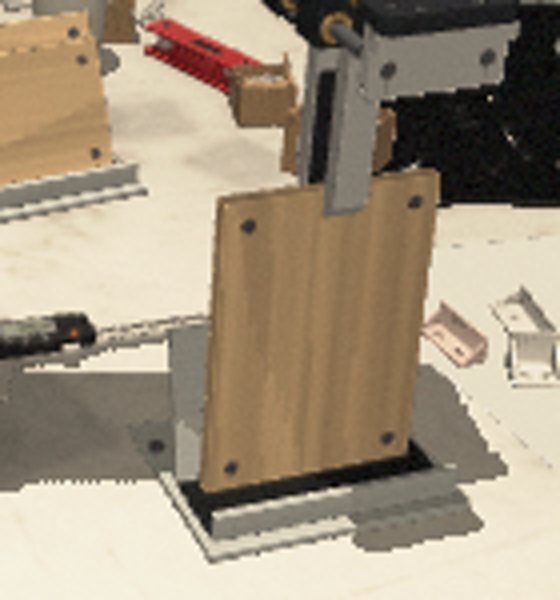

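```bash
python3 -m creep '[[18,[0.3,2.5,-0.5],0],[18,[0.3,2.5,-0.5],0],[18,[0.3,2.5,-0.5],0],[18,[0.3,2.5,-0.5],0],[18,[0.3,2.5,-0.5],0],[18,[0.3,2.5,-0.5],0],[18,[0.3,2.5,-0.5],0],[18,[0.3,2.5,-0.5],0],[18,[0,0,0],0]]'; python3 - <<'E'
from geo import *
import cv2
d=r.read_camera("side")["frame"][:,:,::-1][160:310,300:440]
cv2.imwrite(f"pics/side11.png",cv2.resize(d,None,fx=4,fy=4,interpolation=cv2.INTER_CUBIC))
E
```

```text
time: 12.67
position: [0.5125, -0.1366, 0.1607]
tool_rot: [0.005, 0.066, 0.998, 0.004]
wrist_force: [0.5, 0.1, -0.2]
finger_gap: 0.177
```

View pics/side11.png

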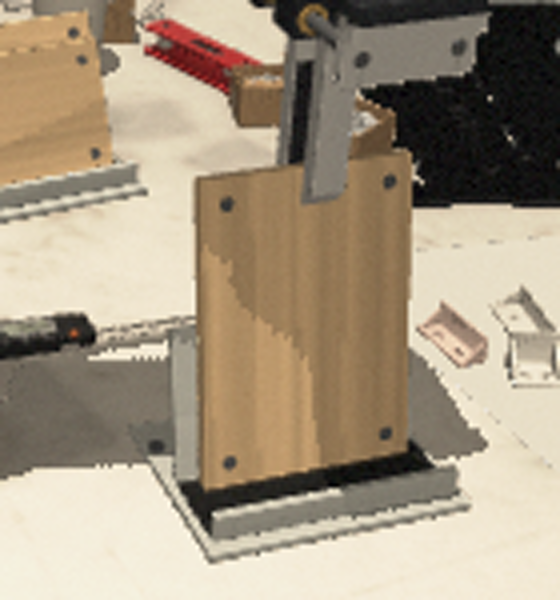

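```bash
python3 -m creep '[[18,[0.3,2.5,-0.2],0],[18,[0.3,2.5,0],0],[18,[0.3,2.5,0],0],[18,[0.3,2.5,0],0],[18,[0.3,2,0],0],[18,[0.2,1.5,0],0],[18,[0,0,0],0]]'; python3 - <<'E'
from geo import *
import cv2
d=r.read_camera("side")["frame"][:,:,::-1][160:310,300:440]
cv2.imwrite(f"pics/side12.png",cv2.resize(d,None,fx=4,fy=4,interpolation=cv2.INTER_CUBIC))
E
```

```text
time: 13.3
position: [0.5143, -0.1221, 0.1606]
tool_rot: [0.006, 0.067, 0.998, 0.004]
wrist_force: [0.4, 0.3, 1.1]
finger_gap: 0.181
```

View pics/side12.png

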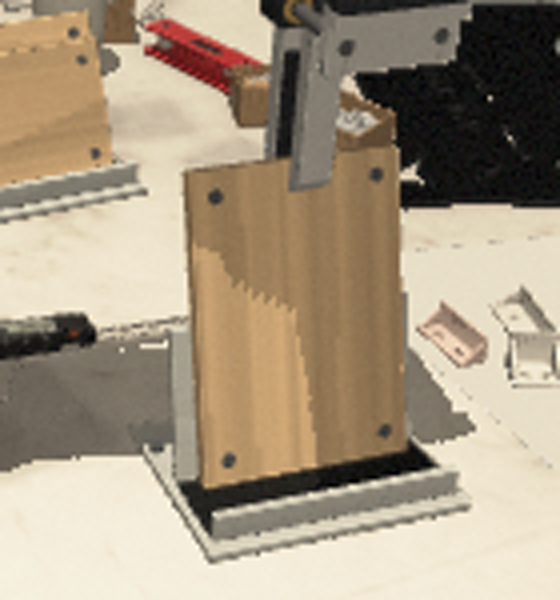

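```bash
python3 -m creep '[[18,[0.2,2,0],0],[18,[0.2,1.5,0],0],[18,[0,0,0],0]]'; cat > look.py <<'E'
import sys
from geo import *
import cv2
D=cams();d=D["side"]
im=cv2.resize(d["frame"][:,:,::-1][160:310,300:440],None,fx=4,fy=4,interpolation=cv2.INTER_CUBIC)
p=[.5043,-.1781,-.133]
for x,h in((-.06,.17),(.06,.17),(-.06,0),(.06,0)):
    q=((proj(d,w(p,pan(0,x,.01,h)))-[300,160]+.5)*4-.5); print(np.round(q)); cv2.circle(im,tuple(int(v) for v in q),3,(255,0,255),1)
cv2.imwrite(sys.argv[1],im)
cv2.imwrite(sys.argv[1].replace("s","t",1).replace("pict","pics") if 0 else "pics/t_"+sys.argv[1][5:],cv2.resize(D["top"]["frame"][:,:,::-1][150:270,380:500],None,fx=4,fy=4,interpolation=cv2.INTER_CUBIC))
s=r.state();print(s["position"],s["wrist_force"],s["time"])
E
python3 look.py pics/side13.png
```

```text
time: 13.6
position: [0.5146, -0.1188, 0.1607]
tool_rot: [0.006, 0.067, 0.998, 0.003]
wrist_force: [-0.5, -0.2, 0.2]
finger_gap: 0.181
[188. 170.]
[400. 142.]
[202. 485.]
[404. 446.]
[ 0.51461341 -0.11896742  0.16066204] [0.53727644 0.39443679 0.24798679] 13.7
```

View pics/side13.png

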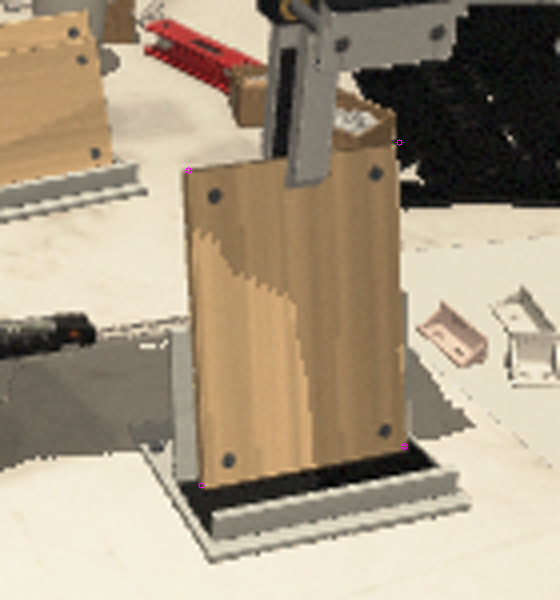

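```bash
python3 -m creep '[[20,[0,0,0],0],[24,[0,0,0],0],[30,[0,0,0],0],[36,[0,0,0],0],[36,[0,0,0],0]]'; python3 look.py pics/side14.png
```

```text
time: 14.12
position: [0.5146, -0.1193, 0.1607]
tool_rot: [0.006, 0.067, 0.998, 0.003]
wrist_force: [-0.1, -0.6, -0.3]
finger_gap: 0.36
[188. 170.]
[400. 142.]
[202. 485.]
[404. 446.]
[ 0.51458255 -0.11927521  0.16069644] [-0.55632733  0.60905284  0.08838923] 14.2167
```

View pics/side14.png

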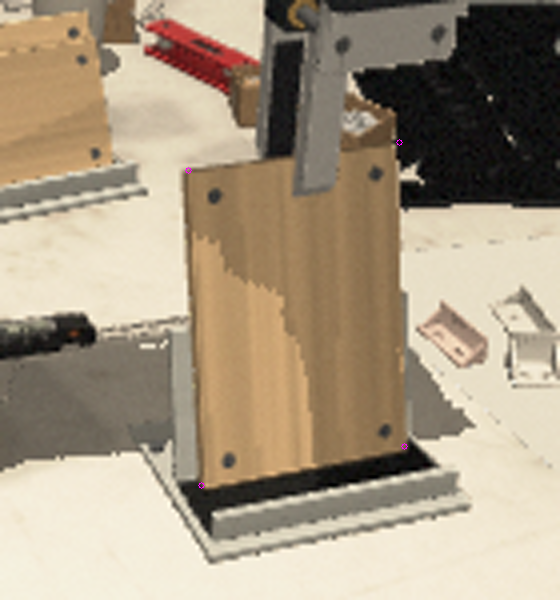

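Panel stands unmoved with the fingers clear on both sides (front tip at crop 315,190). It matches the modelled pose (magenta circles). Now I retreat upward.

```bash
python3 -m creep '[[36,[0,0,8],0],[36,[0,0,20],0],[36,[0,0,35],0],[36,[0,0,35],0],[36,[0,0,30],0],[36,[-10,0,15],0],[36,[-20,20,0],0],[36,[-20,25,0],0],[36,[-10,25,0],0],[36,[0,20,0],0]]';python3 -m creep '[[36,[0,35,0],0],[36,[0,35,0],0],[36,[0,20,0],0],[36,[0,0,0],0],[36,[0,0,0],0]]'; python3 look.py pics/side15.png; python3 - <<'E'
from geo import *
import cv2
D=cams()
for c in D: cv2.imwrite(f"pics/{c}F.png",D[c]["frame"][:,:,::-1])
E
```

```text
time: 15.05
position: [0.4499, -0.0327, 0.3161]
tool_rot: [0.007, 0.072, 0.997, 0.002]
wrist_force: [0.5, -1.0, 0.6]
finger_gap: 0.359
time: 15.47
position: [0.4479, 0.064, 0.3205]
tool_rot: [0.009, 0.071, 0.997, 0.003]
wrist_force: [0.5, -1.1, -0.5]
finger_gap: 0.362
[188. 170.]
[400. 142.]
[202. 485.]
[404. 446.]
[0.4480261  0.0631492  0.32033184] [-0.03880851  0.14937676 -0.32798192] 15.5667
```

View pics/side15.png

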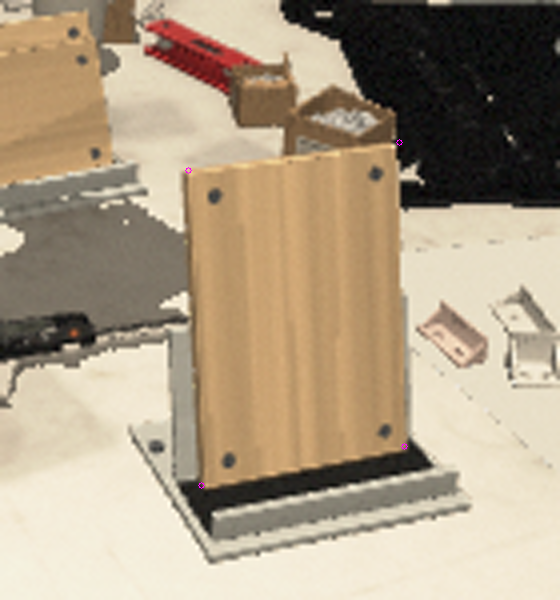

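View pics/t_side15.png

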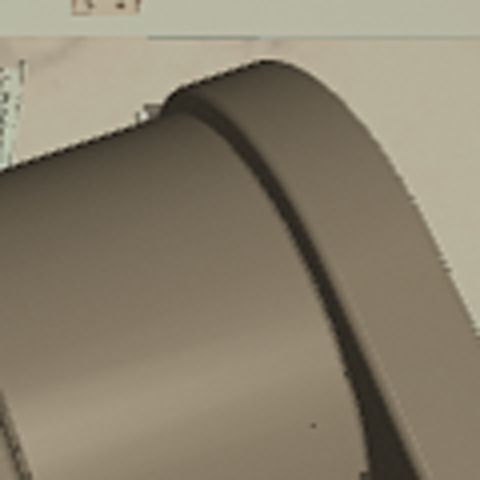

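View pics/sideF.png

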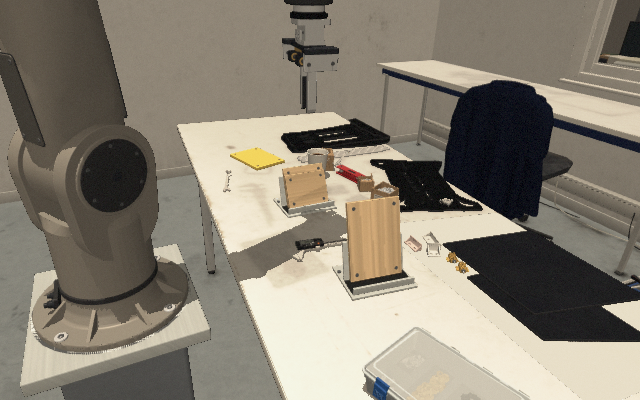

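```bash
python3 - <<'E'
from rig import r
print(r.sign_off(), r.state()["time"])
E
```

```text
the job is handed in; nothing more can be done
the job is handed in; nothing more can be done
```

The tall panel now stands in the empty rest, leaning back against its board, and the job is handed in at about 15.7 s of the 50 s allowed.

**What I did:** The tall panel was second in the stack. I gripped its free top edge and drew it out along its 15° lean. It swung upright in the fingers once it was clear of the others. I carried it across, lowered it onto the rest's floor and felt contact at 24 N. I then opened the fingers slightly and walked the top back until it rested on the board, and withdrew.

**Last checks:** In the final side picture the panel's four corners match the modelled centred, leaning pose to within about 1 pixel, roughly 1–2 mm. Nothing moved when the fingers opened or retreated.

**Not fully confirmed:**
- **No view from above:** the arm blocked the top camera at the end, so the final pose rests on the side camera alone.
- **The short panels:** both still lean in their rest. When the tall one came out, the low panel settled back onto the mid panel, so by my estimate it leans about 6° more than before.

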